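Reset the tripped breaker under the power box cover

ROBOT

A 7-joint arm with a two-finger parallel gripper is mounted at the origin on the work surface. World frame = base frame: x ahead of the robot, y to its left, z up, the work surface at z = 0. Lengths are in m, angles in rad, forces in N, time in s.
With the tool pointing down it reaches from about 0.4 to 0.85 m from the base axis. Payload 4.5 kg.
Tool frame: the origin (TCP) lies at the very end of the fingers, on their centre line; the grasp point (between the pads) lies 19 mm behind it; z points along the fingers, y is the line along which they close (so a half turn about z gives the same grasp; the last joint's range is limited). The gripper opens to 88 mm and grips with 3 to 60 N. Pads are 18 mm wide; open, the fingers measure 123 mm over their backs; the gripper's body (75 mm by 187 mm) begins 45 mm behind the grasp point.
Start: joints at [1.281, 0.689, -0.195, 1.565, 0.157, 0.902, -0.215], TCP at [0.199, -0.593, 0.213] pointing down, gripper open.
Joint ranges: [-3.01, 3.01], [-0.46, 2.08], [-1.47, 1.51], [0.13, 2.56], [-1, 4.14], [0.04, 2.09], [-2.66, 2.66]. Speed limits (rad/s): [2.57, 2.57, 3.14, 3.14, 3.14, 3.14, 3.14].

INTERFACE

Orientations are given as a unit quaternion [x, y, z, w].
In Python, from plant import r gives the robot as it stands. The module is installed in compiled form; this text tells all that it offers.
- The arm moves only by the shell command python3 -m pendant 'ROWS' [FORCE]. ROWS is JSON, one flat list of numbers, 7 for each row, row after row: the opening, from 0 (shut) to 1 (fully open), then the shift along the tool's x, y, z scaled (see below), then the turn, a rotation vector about the tool's x, y, z scaled (see below). A call has 1 to 12 rows; each row is the pose to reach, as a shift and turn from the pose commanded when the call began, along the tool's axes at that moment; what a row does not reach only later rows make up. The controller multiplies each number of a shift by 0.15 m and each number of a turn by pi/2 rad. A row lasts 1/10 s, in which the tool goes at most 50 mm and 8.59 degrees, less where a joint would pass 70% of its speed; a pose out of reach is approached as far as the arm can. A call with a number of a shift or a turn outside -1 to 1 is refused whole. A call with a gripper value outside its range is refused whole. The fingers move at their own pace and stop on an object; FORCE is the grip in N (left out, the last holds). Time passes only in rows, so rows that repeat a pose let the fingers close. It gives the time, the measured TCP pose, the force, the opening and the grip force at its end, in the units of the state.
- r.get_state(): the state, without advancing time (a new reading comes with each control period).
- r.snapshot(name): name is "scene" or "side" or "wrist"; returns a dict with "img" (420x560x3 uint8, red, green, blue), "mtx" (3x3 intrinsics, pixels), "k1" (the pictures are not rectified: a ray, as slopes to the right and down, at radius r is drawn at 1 + k1 r^2 times it, then the intrinsics apply), "cam_to_world" (4x4, takes a point from camera to world coordinates). Camera axes: x right, y up, looking along -z (the intrinsics and any distortion apply to the point x, -y, -z); pixel columns grow to the right and rows downward; lengths in m; the calibration is good to about 2 mm. A picture is of the moment at which its call begins. There is no depth.
- r.finish_job(): hands the job in; it is judged then, once.
The state is a dict: "clock": time; "q": joint angles; "qd": joint speeds; "joint_torque": joint torques, N m; "tool_pos": TCP position; "eef_rot": TCP orientation; "contact_force": force on the tool from outside, world axes, zero at the start; "moment": the same for the moment, N m; "opening": opening from 0.0 (shut) to 1.0 (fully open); "finger_force": force on a finger pad.
Only numpy, scipy, OpenCV 4.12 (cv2) and the standard library are available. Lean on these libraries where they do the work, as an engineer would, in place of code of your own. Each camera call takes 0.05 s, during which the arm holds its last target. There are 200 camera calls.

TASK

A breaker has tripped in the grey power box: one of its three levers leans the opposite way from the other two. Lift the loose cover off its two pins and lay it flat on the cardboard sheet, push the odd lever right over so that it leans fully like the others, then lower the cover gently back over both pins until it lies flat on the box, and let go. Do not switch the other two levers or disturb the bottle, paper cup and phone.

Things in the scene. Friction and masses are not known exactly. Their poses are not given: they have to be found in the camera images.
- power_box: Grey open-topped housing fixed to the table, 220 (x) x 160 (y) x 70 mm high, walls 6 mm; origin at the centre of its underside. Steel pins 8 mm thick with cone tips stand 14 mm above the rim at x = -95 and +95 mm, y = 0, on 22 mm pillars. Inside, three white breakers at x = -42, 0, +42 mm, 36 mm wide, 40 mm high at the levers. Left or right of the robot, the sheet on the other side.
- cover: Grey plate 220 (x) x 160 (y) x 6 mm, 0.26 to 0.49 kg, at first on the power box; origin at the centre of its underside. Two 12 mm holes at x = -95 and +95 mm, y = 0 fit over the pins with 2 mm play all round, either way round. Black bar handle on top in the middle, 84 mm along x, 14 mm wide (y), on two posts; the bar spans 30 to 42 mm above the underside.
- sheet: Flat cardboard sheet fixed to the table, 260 (its x) x 200 (its y) x 4 mm; origin at the centre of its underside.
- lever_t (a joint): Black lever 13 x 7 mm, 28 mm long from its pivot, on a breaker in the power box; pivot 36 mm above the table, axis along the box's long centre line. The tripped one. 0 = leans 0.4 rad to the box's -y side (off); 0.8 = leans 0.4 rad to +y, at its stop (on). Starts at 0 to 0.2. Stays where left; under 3 N at the tip moves it.
- lever_a (a joint): Black lever 13 x 7 mm, 28 mm long from its pivot, on a breaker in the power box; pivot 36 mm above the table, axis along the box's long centre line. Same joint values; starts on (0.74 to 0.8).
- lever_b (a joint): Black lever 13 x 7 mm, 28 mm long from its pivot, on a breaker in the power box; pivot 36 mm above the table, axis along the box's long centre line. Same joint values; starts on (0.74 to 0.8).
- lever_t_tip (a point): Middle of the top end of the tripped lever; pivot 28 mm away. Shows at which of the three places (-42, 0 or +42 mm along the box's x axis) this lever is.
- lever_a_tip (a point): Middle of the top end of lever a; pivot 28 mm away. Shows at which of the three places (-42, 0 or +42 mm along the box's x axis) this lever is.
- lever_b_tip (a point): Middle of the top end of lever b; pivot 28 mm away. Shows at which of the three places (-42, 0 or +42 mm along the box's x axis) this lever is.
- bottle: Standing clear drink bottle, 64 mm across, 190 mm high; origin at the centre of its underside. Leave alone.
- paper_cup: Standing paper cup, 84 mm across the rim, 100 mm high; origin at the centre of its underside. Leave alone.
- phone: Black phone lying flat, 140 x 70 x 9 mm; origin at the centre of its underside. Leave alone.

How it is judged:
On the way, in this order (a step that is already met when the one before it is completed fails the run):
1. the cover lies flat and released on the cardboard sheet (height (world z) of cover below 0.01 m and angle between cover's own z axis and vertical below 0.05 rad and horizontal distance between cover and sheet below 0.09 m and linear speed of cover below 0.02 m/s and contact force between the fingers and cover below 0.3 N), for 0.2 s.
2. the tripped lever is pushed fully over (joint above 0.7) while the cover is off (value of joint lever_t above 0.7 rad and horizontal distance between cover and power_box above 0.15 m), for 0.2 s.
At the end, for the whole second after the job is handed in: Cover released, still, flat (0.03 rad) on the box rim over both pins: underside within 2.5 mm of rim height, centre within 5 mm, sides aligned within 0.06 rad. Tripped lever above 0.7, the others above 0.6. Bottle, cup and phone within 30 mm of their starts (z of cover in the frame of power_box between 0.068 and 0.0725 m and horizontal distance between cover and power_box below 0.005 m and angle between cover's own z axis and vertical below 0.03 rad and angle between the x axis of cover and the x axis of power_box, either way round below 0.06 rad and linear speed of cover below 0.02 m/s and value of joint lever_t above 0.7 rad and value of joint each of lever_a, lever_b above 0.6 rad and contact force between the fingers and cover below 0.3 N and distance of each of bottle, paper_cup, phone from where it was at the start of the episode below 0.03 m); the robot touches nothing.
It fails at once if another lever is switched (joint below 0.5) (value of joint any of lever_a, lever_b below 0.5 rad).
It fails at once if the cover is dropped onto the power box (faster than 0.5 m/s within 30 mm of its seat) (linear speed of cover above 0.5 m/s and z of cover in the frame of power_box below 0.1 m and horizontal distance between cover and power_box below 0.03 m).
It fails at once if the bottle is moved by more than 30 mm or tipped (distance of bottle from where it was at the start of the episode above 0.03 m or angle between bottle's own z axis and vertical above 0.4 rad).
It fails at once if the paper cup is moved by more than 30 mm or tipped (distance of paper_cup from where it was at the start of the episode above 0.03 m or angle between paper_cup's own z axis and vertical above 0.4 rad).
It fails at once if the phone is moved by more than 30 mm or tipped (distance of phone from where it was at the start of the episode above 0.03 m or angle between phone's own z axis and vertical above 0.4 rad).
It also fails if it takes over 72 s, if anything falls off the work surface, if the arm or the gripper's body presses on something with over 40 N, if the wrist force passes 120 N, or if a joint passes its speed limit or range.

## Working session

There is one attempt and no reset: what is moved stays moved. The work goes in short steps, Python scripts to look and compute and a shell command to move; the robot and the scene stay as the last step left them, time stands still between calls to the robot, and variables do not carry over. Pictures are saved under pics/ and viewed, at most 10 in all, crops included, and the job is handed in when it is done.

```bash
mkdir -p pics
cat > h.py <<'E'
import numpy as np, cv2
from scipy.spatial.transform import Rotation as R
def snap(r,n,f):
    s=r.snapshot(n); cv2.imwrite(f'pics/{f}.png',s['img'][:,:,::-1])
    np.savez(f'pics/{f}.npz',mtx=s['mtx'],k1=s['k1'],T=s['cam_to_world']); return s
def load(f): return dict(np.load(f'pics/{f}.npz'))
def ray(c,uv):
    K=c['mtx']; d=np.array([(uv[0]-K[0,2])/K[0,0],(uv[1]-K[1,2])/K[1,1]])
    p=d.copy()
    for _ in range(30): p=d/(1+c['k1']*(p@p))
    T=c['T']; v=T[:3,:3]@np.array([p[0],-p[1],-1]); return T[:3,3],v/np.linalg.norm(v)
def atz(c,uv,z):
    o,v=ray(c,uv); return o+v*(z-o[2])/v[2]
def tri(obs):
    A=np.zeros((3,3));b=np.zeros(3)
    for c,uv in obs:
        o,v=ray(c,uv);P=np.eye(3)-np.outer(v,v);A+=P;b+=P@o
    x=np.linalg.solve(A,b)
    res=[np.linalg.norm((np.eye(3)-np.outer(v,v))@(x-o)) for o,v in (ray(c,uv) for c,uv in obs)]
    return x,res
def proj(c,X):
    T=c['T']; p=T[:3,:3].T@(np.asarray(X)-T[:3,3]); a=np.array([p[0],-p[1]])/-p[2]
    a=a*(1+c['k1']*(a@a)); return c['mtx'][:2,:2]@a+c['mtx'][:2,2]
def rows(st,pos,yaw=None):
    "shift (units) in tool axes and turn to tool-down with tool y axis at world angle yaw"
    Rt=R.from_quat(st['eef_rot']); d=Rt.inv().apply(np.array(pos)-st['tool_pos'])/0.15
    out=[d]
    if yaw is not None:
        y=np.array([np.cos(yaw),np.sin(yaw),0]); z=np.array([0,0,-1.])
        for s in(1,-1):
            M=np.c_[np.cross(s*y,z),s*y,z]
            out.append((Rt.inv()*R.from_matrix(M)).as_rotvec()/(np.pi/2))
    return [np.round(o,4) for o in out]
E
python3 - <<'E'
from plant import r
from h import *
a=snap(r,'scene','sc0');b=snap(r,'side','si0')
print(r.get_state())
for c in(a,b): print(c['cam_to_world'][:3,3],c['mtx'][0],c['k1'])
E
```

```text
{'clock': 0.1, 'q': array([ 1.28080658,  0.68992258, -0.19452064,  1.56621008,  0.15733396,
        0.90252078, -0.2151199 ]), 'qd': array([-0.00045242, -0.00319202,  0.00144925, -0.00172519,  0.00062618,
       -0.00030538, -0.00184021]), 'joint_torque': array([-3.23010761e-03, -5.28499174e+01, -1.27120011e+00, -1.53836578e+01,
       -5.24451735e-02,  2.02137933e-03,  5.29913359e-05]), 'tool_pos': array([ 0.19860585, -0.59196907,  0.21268426]), 'eef_rot': array([ 9.86917297e-01,  1.61225166e-01, -2.06318163e-04, -8.07191174e-04]), 'contact_force': array([-0.96266378,  0.45131526, -0.08076471]), 'moment': array([-0.01497757, -0.0292579 ,  0.02751342]), 'finger_force': 0.0, 'opening': 0.9951281340320313}
[1.44143032 0.62381276 0.84137942] [487.16277197   0.         281.65700109] -0.019265177760313015
[0.13847044 0.5403138  0.83641161] [392.38735258   0.         273.79874562] -0.033940838693896296
```

View pics/sc0.png

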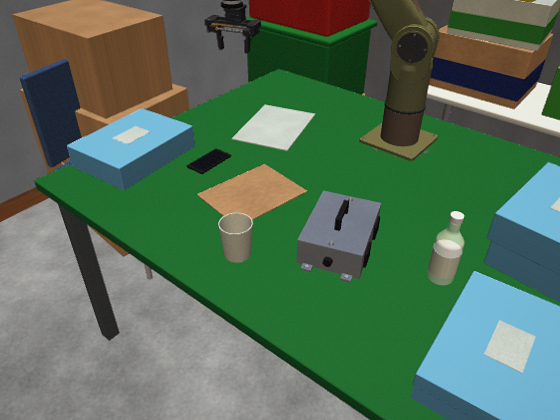

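View pics/si0.png

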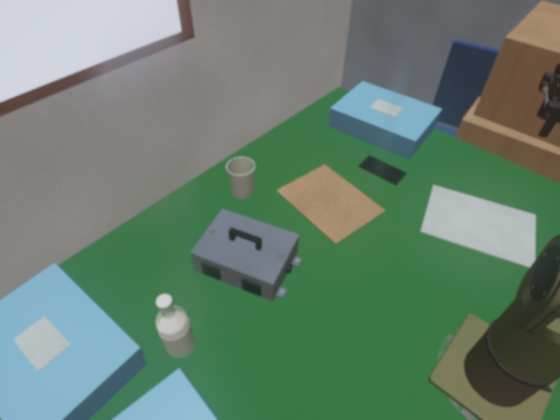

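The scene view shows the box, with cover corners near (328,193), (381,207), (355,256) and (300,237). The sheet is at about (252,194), the cup at (236,237), the bottle at (446,250) and the phone at (210,160). The side view has the box at (247,250) and the sheet at (330,202).

Run:
```python
from plant import r
from h import *
a=load('sc0');b=load('si0')
for n,u,v in [('handle1',(346,202),(232,231)),('handle2',(338,226),(260,242))]:
    print(n,tri([(a,u),(b,v)]))
for uv in [(328,193),(381,207),(300,237)]: print('sc cover',atz(a,uv,.076))
for uv in [(228,213),(299,245),(196,252)]: print('si cover',atz(b,uv,.076))
for uv in [(198,195),(262,166),(306,190),(244,223)]: print('sc sheet',atz(a,uv,.004))
for uv in [(278,196),(327,168),(383,210),(336,237)]: print('si sheet',atz(b,uv,.004))
print('cup',atz(a,(236,225),.1),atz(b,(241,168),.1),'bot',atz(a,(457,216),.19),atz(b,(164,301),.19))
print(b['T'],)
```

```text
handle1 (array([0.60692746, 0.16291939, 0.139464  ]), [np.float64(0.007407825686637106), np.float64(0.007407825686637055)])
handle2 (array([0.58307814, 0.11426854, 0.04446863]), [np.float64(0.01459648062036747), np.float64(0.014596480620367547)])
sc cover [0.5238077  0.05157233 0.076     ]
sc cover [0.48722427 0.19410046 0.076     ]
sc cover [0.7172974  0.10349359 0.076     ]
si cover [0.69929376 0.1022372  0.076     ]
si cover [0.49301974 0.05714091 0.076     ]
si cover [0.66196433 0.2421769  0.076     ]
sc sheet [ 0.68957547 -0.29060056  0.004     ]
sc sheet [ 0.44973228 -0.24969704  0.004     ]
sc sheet [ 0.46674714 -0.06166909  0.004     ]
sc sheet [ 0.69984492 -0.09852137  0.004     ]
si sheet [ 0.69300844 -0.08887139  0.004     ]
si sheet [ 0.66262476 -0.29237388  0.004     ]
si sheet [ 0.4289091  -0.25400641  0.004     ]
si sheet [ 0.46985783 -0.07843508  0.004     ]
cup [ 0.80270304 -0.02534512  0.1       ] [ 0.78312082 -0.02888979  0.1       ] bot [0.55188646 0.40251286 0.19      ] [0.53930976 0.40052439 0.19      ]
[[-0.73737429  0.49042039 -0.46450726  0.13847044]
 [-0.67547169 -0.53112767  0.51150893  0.5403138 ]
 [ 0.00414175  0.69093504  0.72290498  0.83641161]
 [ 0.          0.          0.          1.        ]]
```

```bash
python3 -m pendant '[1,0.25,-0.25,-0.4,0,0,0, 1,0.5,-0.5,-0.8,0,0,0, 1,0.75,-0.75,-0.9,0,0,0, 1,0.92,-0.9,-0.9,0,0,0,1,0.92,-0.9,-0.9,0,0,0]' 
python3 -m pendant '[1,0.25,-0.25,0,0,0,0, 1,0.5,-0.5,0,0,0,0, 1,0.75,-0.75,0,0,0,0, 1,0.92,-0.9,0,0,0,0]' 
python3 -m pendant '[1,0.25,-0.25,0,0,0,0, 1,0.5,-0.5,0,0,0,0, 1,0.75,-0.75,0,0,0,0, 1,0.92,-0.9,0,0,0,0,1,0.92,-0.9,0,0,0,0,1,0.92,-0.9,0,0,0,0]'
python3 - <<'E'
from plant import r
from h import *
print(r.get_state()['tool_pos'])
snap(r,'wrist','w1')
E
```

```text
clock: 0.6
tool_pos: [0.288, -0.4183, 0.3496]
eef_rot: [0.987, 0.162, 0.0, 0.0]
contact_force: [0.1, 0.4, -0.2]
opening: 0.997
finger_force: 0.0
clock: 1.0
tool_pos: [0.375, -0.246, 0.3484]
eef_rot: [0.987, 0.162, -0.0, -0.0]
contact_force: [0.8, 0.5, 0.9]
opening: 1.003
finger_force: 0.0
clock: 1.6
tool_pos: [0.4623, -0.0761, 0.348]
eef_rot: [0.987, 0.162, -0.001, -0.0]
contact_force: [-0.6, -0.0, -0.3]
opening: 1.0
finger_force: 0.0
[ 0.46232981 -0.0761282   0.3480093 ]
```

View pics/w1.png

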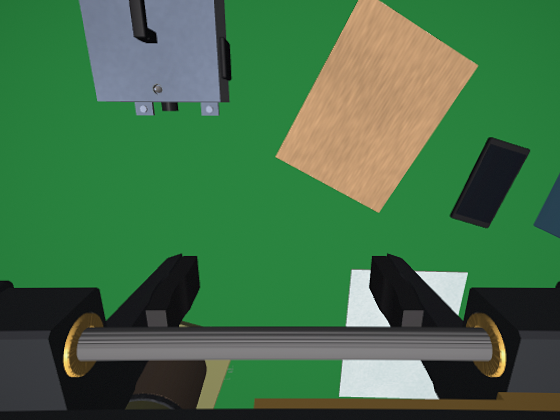

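Wrist view: the cover's near edge runs from (97,101) to (228,101), with a pin at (158,89) and the handle's near end at (148,35). Sheet corners are at (275,157), (379,212) and (478,66).

Run:
```python
from plant import r
from h import *
c=load('w1');st=r.get_state()
A,B,C=[atz(c,p,.004) for p in((275,157),(379,212),(478,66))]
print('sheet',A,B,C,(A+C)/2,np.linalg.norm(A-B),np.linalg.norm(B-C),np.arctan2(*(C-B)[1::-1]))
print('cover near',atz(c,(97,101),.076),atz(c,(228,101),.076),'pin',atz(c,(158,87),.084))
Rt=R.from_quat(st['eef_rot'])
print('cam in tool',Rt.inv().apply(c['T'][:3,3]-st['tool_pos']), 'axis pt',atz(c,(280,210),.1))
print(Rt.as_matrix())
```

```text
sheet [ 0.46083786 -0.06196752  0.004     ] [ 0.42881832 -0.2585432   0.004     ] [ 0.68214762 -0.30277617  0.004     ] [ 0.57149274 -0.18237185  0.004     ] 0.19916638569374795 0.25716199361342695 -0.17286394621754766
cover near [0.46621417 0.1820282  0.076     ] [0.52158602 0.02073983 0.076     ] pin [0.50938151 0.10772912 0.084     ]
cam in tool [ 0.08216639 -0.00052802 -0.1707875 ] axis pt [ 0.40839891 -0.08922566  0.1       ]
[[ 9.48145917e-01  3.17832138e-01 -1.43260593e-03]
 [ 3.17831392e-01 -9.48146970e-01 -7.27875915e-04]
 [-1.58966333e-03  2.34805439e-04 -9.99998709e-01]]
```

```bash
python3 -m pendant '[1,0.25,-0.25,0,0,0,0, 1,0.5,-0.5,0,0,0,0, 1,0.5,-0.8,0,0,0,0, 1,0.5,-0.8,0,0,0,0,1,0.5,-0.8,0,0,0,0]' 
python3 -c "
from plant import r
from h import *
snap(r,'wrist','w2')"
python3 -m pendant '[1,0.25,-0.25,0,0,0,0, 1,0.5,-0.27,0,0,0,0, 1,0.5,-0.27,0,0,0,0, 1,0.5,-0.27,0,0,0,0]' 
python3 -c "
from plant import r
from h import *
snap(r,'wrist','w3')
a=cv2.imread('pics/w2.png')[:300,:400];b=cv2.imread('pics/w3.png')[:300,100:500]
cv2.imwrite('pics/w23.png',np.hstack([a,b]))"
```

```text
clock: 2.15
tool_pos: [0.4949, 0.0598, 0.3482]
eef_rot: [0.987, 0.161, -0.0, 0.001]
contact_force: [-0.7, -0.7, 0.4]
opening: 1.001
finger_force: 0.0
clock: 2.6
tool_pos: [0.5539, 0.1201, 0.3477]
eef_rot: [0.987, 0.159, -0.001, 0.001]
contact_force: [0.6, -0.7, 0.0]
opening: 1.001
finger_force: 0.0
```

View pics/w23.png

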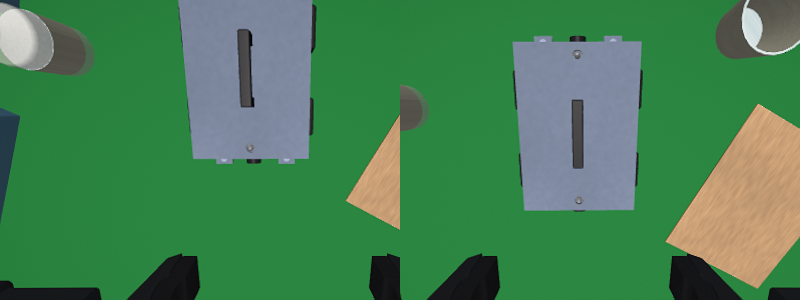

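Left half (w2): handle from (245,30) to (247,107), near pin at (250,148). Right half (w3, real u = u−300): cover corners at (213,42), (341,41), (334,209) and (225,210), pins at (277,54) and (278,201), and handle rows 100–168. The bottle, cup and sheet are all clear of the box.

Run:
```python
from plant import r
from h import *
from scipy.optimize import least_squares
a=load('w2');b=load('w3');st=r.get_state()
obs=[(b,(213,42),(.11,.08,.006)),(b,(341,41),(.11,-.08,.006)),(b,(334,209.5),(-.11,-.08,.006)),(b,(225,210),(-.11,.08,.006)),
(b,(277,54),(.095,0,.010)),(b,(278,201),(-.095,0,.010)),(b,(277,100),(.042,0,.042)),(b,(278,168),(-.042,0,.042)),
(a,(193,158.5),(-.11,.08,.006)),(a,(309,158.5),(-.11,-.08,.006)),(a,(250,148),(-.095,0,.010)),(a,(244,29.5),(.042,0,.042)),(a,(246,106.5),(-.042,0,.042))]
def f(p):
    Rz=R.from_euler('z',p[2])
    return np.concatenate([proj(c,Rz.apply(q)+[p[0],p[1],p[3]])-uv for c,uv,q in obs])
s=least_squares(f,[.6,.14,.32,.07],loss='soft_l1');print(s.x);print(f(s.x).reshape(-1,2).round(1))
for u,v in [((246,106.5),(278,168)),((244,29.5),(277,100)),((250,148),(278,201)),((193,158.5),(225,210))]: print(tri([(a,u),(b,v)]))
x,y,yaw,z=s.x
print(st['tool_pos'],rows(st,(x,y,.25),yaw+np.pi/2))
```

```text
[0.5958873  0.14131714 0.32559767 0.06791276]
[[-0.3 -0. ]
 [ 0.4  0.2]
 [-0.4 -0.1]
 [-0.6  0.1]
 [ 0.2  0.6]
 [ 0.8 -0.3]
 [ 0.2 -0.7]
 [ 0.   0.4]
 [ 0.5  0. ]
 [-0.6 -0.1]
 [ 0.4 -0.1]
 [-0.9 -0.7]
 [ 0.2  0.7]]
(array([0.55683556, 0.12814036, 0.11159565]), [np.float64(9.221457524909083e-06), np.float64(9.221457525007721e-06)])
(array([0.63530179, 0.15442769, 0.10758109]), [np.float64(0.000550002949341476), np.float64(0.0005500029493414612)])
(array([0.50534465, 0.11165578, 0.07789418]), [np.float64(0.0004121928214538286), np.float64(0.0004121928214537409)])
(array([0.46730751, 0.18128244, 0.07772922]), [np.float64(0.0006638785881230711), np.float64(0.0006638785881230952)])
[0.55335199 0.11993548 0.34792294] [array([ 0.3153, -0.0472,  0.6521]), array([ 2.0000e-03, -1.6000e-03,  1.9963e+00]), array([ 0.001 ,  0.0013, -0.0037])]
```

```bash
python3 -m pendant '[1,0.2,-0.03,0.3,0.001,0.001,-0.004, 1,0.315,-0.047,0.6,0.001,0.001,-0.004, 1,0.315,-0.047,0.9,0.001,0.001,-0.004, 1,0.315,-0.047,0.9,0.001,0.001,-0.004,1,0.315,-0.047,0.9,0.001,0.001,-0.004]'
python3 - <<'E'
from plant import r
from h import *
st=r.get_state();print(rows(st,(.5959,.1413,.087),.3256+np.pi/2))
E
```

```text
clock: 3.15
tool_pos: [0.5958, 0.1429, 0.2143]
eef_rot: [0.987, 0.163, 0.0, -0.0]
contact_force: [0.2, 0.4, 0.6]
opening: 1.002
finger_force: 0.0
[array([-0.0032,  0.0109,  0.8485]), array([ 4.0000e-04, -6.0000e-04, -1.9984e+00]), array([-0.0004, -0.0003,  0.0016])]
```

```bash
python3 -m pendant '[1,0,0.006,0.3,0,0,0.001, 1,0,0.006,0.6,0,0,0.001, 1,0,0.006,0.75,0,0,0.001, 1,0,0.006,0.845,0,0,0.001,1,0,0.006,0.845,0,0,0.001,1,0,0.006,0.845,0,0,0.001]' 
python3 -m pendant '[0,0,0,0,0,0,0,0,0,0,0,0,0,0,0,0,0,0,0,0,0,0,0,0,0,0,0,0,0,0,0,0,0,0,0,0,0,0,0,0,0,0]' 35
```

```text
clock: 3.75
tool_pos: [0.5984, 0.1445, 0.0891]
eef_rot: [0.987, 0.163, 0.003, -0.001]
contact_force: [0.8, 0.7, -0.2]
opening: 0.999
finger_force: 0.0
clock: 4.35
tool_pos: [0.5966, 0.1441, 0.0866]
eef_rot: [0.987, 0.164, 0.001, -0.001]
contact_force: [-0.0, -0.1, 0.9]
opening: 0.479
finger_force: 0.0
```

```bash
python3 -m pendant '[0,0,0,0,0,0,0,0,0,0,0,0,0,0,0,0,0,0,0,0,0,0,0,0,0,0,0,0,0,0,0,0,0,0,0,0,0,0,0,0,0,0]'; python3 -m pendant '[0,0,0,0,0,0,0,0,0,0,0,0,0,0]'
```

```text
clock: 4.95
tool_pos: [0.5972, 0.1441, 0.0872]
eef_rot: [0.987, 0.163, 0.001, -0.001]
contact_force: [0.1, -1.0, 5.1]
opening: 0.008
finger_force: 2.5
clock: 5.15
tool_pos: [0.5972, 0.1441, 0.0872]
eef_rot: [0.987, 0.163, 0.001, -0.001]
contact_force: [0.7, -0.6, 5.8]
opening: 0.002
finger_force: 2.7
```

Run:
```python
from plant import r
from h import *
st=r.get_state();print(st)
a=snap(r,'wrist','w4');b=snap(r,'scene','sc4');c=snap(r,'side','si4')
ims=[cv2.resize(x['img'][s,t][:,:,::-1],None,fx=2,fy=2,interpolation=3) for x,s,t in((b,slice(120,320),slice(240,440)),(c,slice(150,350),slice(150,350)))]
cv2.imwrite('pics/v4.png',np.hstack(ims))
```

```text
{'clock': 5.15, 'q': array([-0.15236091,  0.84760789, -0.28505925,  1.7004908 ,  0.3577618 ,
        0.64217377, -1.87666596]), 'qd': array([ 3.34922441e-05,  6.98965687e-04,  1.15249634e-04,  2.61641507e-03,
       -1.06472634e-04,  7.02997503e-04,  4.79833351e-04]), 'joint_torque': array([-4.73531317e-01, -5.17938495e+01, -2.93099463e+00, -1.03821990e+01,
       -1.05518752e-01, -2.77739195e-01,  1.31475172e-03]), 'tool_pos': array([0.5971969 , 0.14410289, 0.08722535]), 'eef_rot': array([ 9.86554577e-01,  1.63425179e-01,  1.27977075e-03, -7.99273751e-04]), 'contact_force': array([ 0.70644568, -0.6448949 ,  5.75073585]), 'moment': array([-0.15064793,  0.04464709, -0.00097567]), 'finger_force': 2.7442675083875656, 'opening': 0.0017812698704052076}
```

View pics/v4.png

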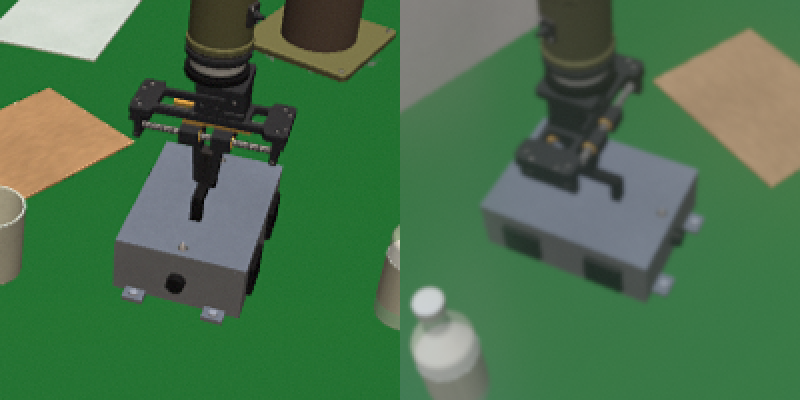

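The zoom shows the fingers at the handle, but an opening of 0.002 doesn't fit a 14 mm bar. I'll check the wrist view.

Run:
```python
from h import *
w=cv2.imread('pics/w4.png');s=cv2.imread('pics/sc4.png')
cv2.imwrite('pics/v5.png',np.hstack([cv2.resize(w[150:400,130:430],(400,333)),cv2.resize(s[185:245,305:377],(400,333),interpolation=3)]))
print(w.shape)
```

```text
(420, 560, 3)
```

View pics/v5.png

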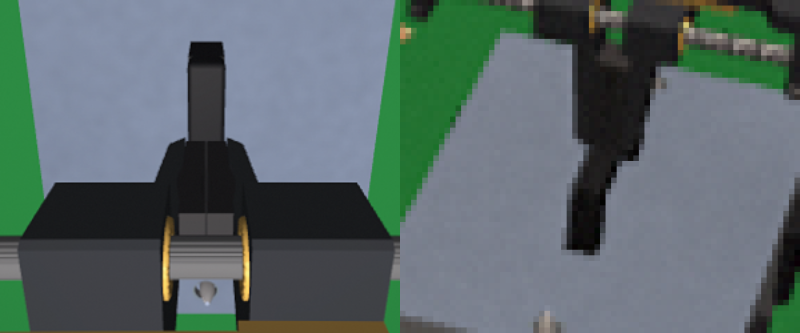

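```bash
python3 - <<'E'
from plant import r
from h import *
st=r.get_state();s=load('sc4');w=load('w4');i=load('si4')
Rt=R.from_quat(st['eef_rot']);t=st['tool_pos']
for z in(.087,.1,.112,.12):
  for dx in(-.009,.009):
    p=Rt.apply([dx,0,0])+[t[0],t[1],z]; print(z,dx,proj(s,p).round(1),proj(w,p).round(1),proj(i,p).round(1))
for dx in(-.042,.042):
  for dz in(.042,.03):
    p=R.from_euler('z',.3256).apply([dx,0,dz])+[.5959,.1413,.07];print('bar',dx,dz,proj(s,p).round(1),proj(w,p).round(1))
print(Rt.inv().apply(w['T'][:3,3]-t))
E
python3 - <<'E'
import cv2,numpy as np
w=cv2.imread('pics/w4.png')
print(w[175:320:4,285].mean(1).round().astype(int))
E
```

```text
0.087 -0.009 [343.  214.2] [282.7 265.1] [246.9 241.2]
0.087 0.009 [341.1 218.3] [282.7 237.3] [240.3 238.9]
0.1 -0.009 [343.4 210.1] [282.6 276.1] [246.6 237.8]
0.1 0.009 [341.6 214.2] [282.6 246.6] [240.  235.5]
0.112 -0.009 [343.8 206.3] [282.5 287.7] [246.4 234.7]
0.112 0.009 [342.  210.4] [282.4 256.5] [239.7 232.3]
0.12 -0.009 [344.1 203.7] [282.4 296.4] [246.3 232.5]
0.12 0.009 [342.3 207.8] [282.3 263.9] [239.5 230.1]
bar -0.042 0.042 [346.4 198.3] [286.4 343.4]
bar -0.042 0.03 [346.  202.1] [286.3 329.1]
bar 0.042 0.042 [337.8 217.5] [287.2 197.7]
bar 0.042 0.03 [337.4 221.3] [287.  191.4]
[ 0.08131731  0.00083445 -0.1707142 ]
[149 151  14  16  17  15  39  60  60  60  58  58  57  58  56  56  55  54
  54  54  52  33  32  34  34  34  31  31  31  31  31  31  29  32  66  66
  66]
```

```bash
python3 -m pendant '[1,0,0,-0.1,0,0,0,1,0,0,-0.1,0,0,0,1,0,0,-0.1,0,0,0,1,0,0,-0.1,0,0,0,1,0,0,-0.1,0,0,0,1,0,0,-0.1,0,0,0,1,0,0,-0.1,0,0,0,1,0,0,-0.1,0,0,0,1,0,0,-0.1,0,0,0,1,0,0,-0.1,0,0,0,1,0,0,-0.1,0,0,0,1,0,0,-0.1,0,0,0]'
python3 - <<'E'
from plant import r
from h import *
st=r.get_state();w=snap(r,'wrist','w6');s=snap(r,'scene','sc6')
Rt=R.from_quat(st['eef_rot']);t=st['tool_pos']
c1=dict(mtx=w['mtx'],k1=w['k1'],T=w['cam_to_world'])
for dz in(0,-.019,-.025,-.03):
  for dx in(-.009,.009):
    print(dz,dx,[proj(c1,Rt.apply([dx,y,dz])+t).round(1) for y in(-.044,.044)])
for dz in (0,-.025): print([proj(load('sc6'),Rt.apply([.009,y,dz])+t).round(1) for y in(-.044,.044)])
cv2.imwrite('pics/v6.png',np.hstack([cv2.resize(w['img'][200:380,130:430][:,:,::-1],(400,240)),cv2.resize(s['img'][165:245,290:423][:,:,::-1],(400,240),interpolation=3)]))
E
```

```text
clock: 6.5
tool_pos: [0.5966, 0.1441, 0.1017]
eef_rot: [0.987, 0.164, 0.001, -0.001]
contact_force: [0.0, 0.1, -0.2]
opening: 0.996
finger_force: 0.0
0 -0.009 [array([208.9, 265.4]), array([356.5, 265.4])]
0 0.009 [array([206.7, 237.5]), array([358.7, 237.5])]
-0.019 -0.009 [array([201. , 282.2]), array([364.1, 282.2])]
-0.019 0.009 [array([198.3, 251.8]), array([366.8, 251.8])]
-0.025 -0.009 [array([198.1, 288.2]), array([366.9, 288.2])]
-0.025 0.009 [array([195.2, 257. ]), array([369.7, 256.9])]
-0.03 -0.009 [array([195.6, 293.6]), array([369.4, 293.6])]
-0.03 0.009 [array([192.5, 261.6]), array([372.3, 261.5])]
[array([359.2, 217.5]), array([324.7, 209.8])]
[array([360.3, 209.4]), array([325.3, 201.7])]
```

View pics/v6.png

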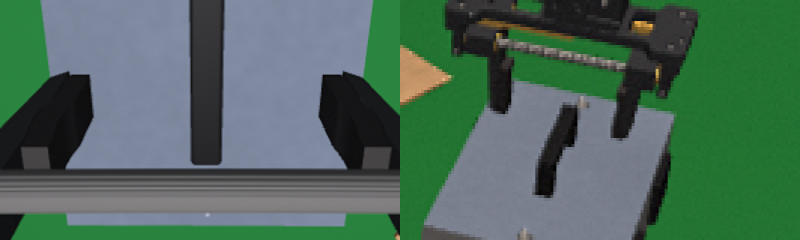

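The finger tips appear at (199,256) and (369,256) in the wrist view and (323,202) in the scene view. That puts them about 24 mm behind the reported TCP. The fingers therefore closed on top of the bar, so I'll go about 24 mm deeper.

```bash
python3 -m pendant '[1,0,0,0.12,0,0,0,1,0,0,0.25,0,0,0,1,0,0,0.25,0,0,0,1,0,0,0.25,0,0,0]'
python3 -m pendant '[0,0,0,0,0,0,0,0,0,0,0,0,0,0,0,0,0,0,0,0,0,0,0,0,0,0,0,0,0,0,0,0,0,0,0,0,0,0,0,0,0,0,0,0,0,0,0,0,0,0,0,0,0,0,0,0,0,0,0,0,0,0,0,0,0,0,0,0,0,0,0,0,0,0,0,0,0]' 40
```

```text
clock: 7.0
tool_pos: [0.5966, 0.1442, 0.0642]
eef_rot: [0.987, 0.164, 0.0, -0.001]
contact_force: [-1.3, 0.4, -0.5]
opening: 0.999
finger_force: 0.0
clock: 8.1
tool_pos: [0.5966, 0.1441, 0.0641]
eef_rot: [0.987, 0.163, 0.001, -0.001]
contact_force: [-0.6, 0.4, 0.0]
opening: 0.154
finger_force: 40.0
```

```bash
python3 -m pendant '[0,0,0,-0.08,0,0,0,0,0,0,-0.16,0,0,0,0,0,0,-0.3,0,0,0,0,0,0,-0.5,0,0,0,0,0,0,-0.7,0,0,0,0,0,0,-0.7,0,0,0,0,0,0,-0.7,0,0,0]'
python3 - <<'E'
from plant import r
from h import *
st=r.get_state();print(rows(st,(.571,-.182,.17),-.172+np.pi/2),st['joint_torque'],st['q'][6])
E
```

```text
clock: 8.8
tool_pos: [0.5966, 0.1439, 0.1698]
eef_rot: [0.987, 0.163, 0.001, -0.001]
contact_force: [-0.3, 0.3, -2.8]
opening: 0.151
finger_force: 40.0
[array([-0.8623,  2.0015, -0.0063]), array([ 0.002 , -0.0017, -1.6814]), array([-0.0013, -0.0015,  0.3186])] [-4.28562902e-02 -5.66184354e+01 -3.53815690e+00 -1.53186482e+01
  3.14426841e-03 -1.60398250e-01  1.08735208e-02] -1.832045362566443
```

Run:
```python
from h import *
c=load('w1')
print([atz(c,p,.005)[:2].round(3) for p in((490,138),(529,150),(487,228),(451,217))])
Rz=R.from_euler('z',.3256)
print([(Rz.apply([a,b,0])+[.571,-.18,0])[:2].round(3) for a in(.11,-.11) for b in(.08,-.08)])
```

```text
[array([ 0.597, -0.372]), array([ 0.599, -0.439]), array([ 0.462, -0.444]), array([ 0.46 , -0.377])]
[array([ 0.65 , -0.069]), array([ 0.701, -0.221]), array([ 0.441, -0.139]), array([ 0.492, -0.291])]
```

```bash
python3 -m pendant '[0,-0.04,0.08,0,0,0,0,0,-0.12,0.25,0,0,0,0,0,-0.24,0.5,0,0,0,0,0,-0.36,0.75,0,0,0,0,0,-0.43,0.99,0,0,0,0]' && python3 -m pendant '[0,-0.12,0.25,0,0,0,0,0,-0.24,0.5,0,0,0,0,0,-0.36,0.75,0,0,0,0,0,-0.42,0.92,0,0,0,0,0,-0.43,0.99,0,0,0,0,0,-0.43,0.99,0,0,0,0,0,-0.43,0.99,0,0,0,0]'
python3 - <<'E'
from plant import r
from h import *
st=r.get_state();print(rows(st,(.572,-.18,-.0019),.3256+np.pi/2))
E
```

```text
clock: 9.3
tool_pos: [0.5805, -0.0211, 0.167]
eef_rot: [0.987, 0.163, -0.002, -0.0]
contact_force: [0.7, -0.9, -3.0]
opening: 0.154
finger_force: 40.0
clock: 10.0
tool_pos: [0.5701, -0.1766, 0.1679]
eef_rot: [0.986, 0.165, 0.0, -0.002]
contact_force: [-0.3, 0.2, -3.0]
opening: 0.152
finger_force: 40.0
[array([0.0028, 0.03  , 1.1319]), array([ 1.4000e-03, -3.8000e-03, -1.9968e+00]), array([-0.0024, -0.0009,  0.0032])]
```

```bash
python3 -m pendant '[0,0,0,0.2,0,0,0,0,0,0,0.4,0,0,0,0,0,0,0.6,0,0,0,0,0,0,0.8,0,0,0,0,0,0,0.95,0,0,0,0,0,0,1,0,0,0,0,0,0,1,0,0,0,0,0,0,1,0,0,0]' && python3 -m pendant '[0,0,0,0.03,0,0,0,0,0,0,0.06,0,0,0,0,0,0,0.09,0,0,0,0,0,0,0.12,0,0,0,0,0,0,0.13,0,0,0,0,0,0,0.13,0,0,0,0,0,0,0.13,0,0,0]'
```

```text
clock: 10.8
tool_pos: [0.5715, -0.1774, 0.0195]
eef_rot: [0.986, 0.164, 0.002, -0.001]
contact_force: [0.3, 0.1, -2.2]
opening: 0.147
finger_force: 40.0
clock: 11.5
tool_pos: [0.5705, -0.1784, -0.001]
eef_rot: [0.987, 0.164, 0.001, -0.001]
contact_force: [1.0, -0.3, -2.7]
opening: 0.153
finger_force: 40.0
```

Still carrying the full weight, so lower further until it lands.

```bash
python3 -m pendant '[0,0,0,0.007,0,0,0,0,0,0,0.014,0,0,0,0,0,0,0.014,0,0,0,0,0,0,0.014,0,0,0]';python3 -m pendant '[0,0,0,0.007,0,0,0,0,0,0,0.007,0,0,0,0,0,0,0.007,0,0,0]'
```

```text
clock: 11.9
tool_pos: [0.5707, -0.1785, -0.0019]
eef_rot: [0.987, 0.164, 0.001, -0.001]
contact_force: [-2.4, -0.1, 5.8]
opening: 0.151
finger_force: 40.0
clock: 12.2
tool_pos: [0.5707, -0.1785, -0.002]
eef_rot: [0.987, 0.163, 0.001, -0.0]
contact_force: [-4.0, 0.8, 14.2]
opening: 0.151
finger_force: 40.0
```

```bash
python3 -m pendant '[0,0,0,-0.01,0,0,0,0.5,0,0,-0.01,0,0,0,0.5,0,0,-0.01,0,0,0,0.6,0,0,-0.01,0,0,0,0.6,0,0,-0.01,0,0,0,0.6,0,0,-0.01,0,0,0]'; python3 -m pendant '[0.6,0,0,0,0,0,0,0.6,0,0,-0.3,0,0,0,0.6,0,0,-0.6,0,0,0,0.6,0,0,-1,0,0,0,0.6,0,0,-1,0,0,0]'
python3 -m pendant '[0,0,-0.3,-0.3,0,0,0,0,0,-0.6,-0.6,0,0,0,0,0,-0.9,-0.7,0,0,0,0,0,-0.99,-0.7,0,0,0,0,0,-0.99,-0.7,0,0,0]'
python3 - <<'E'
from plant import r
from h import *
st=r.get_state();w=snap(r,'wrist','w7')
print(st['opening'])
yaw=.3256;Rz=R.from_euler('z',yaw)
for n in(-.042,0,.042): print(n,proj(load('w7'),Rz.apply([n,0,.064])+[.5959,.1413,0]).round())
cv2.imwrite('pics/v7.png',w['img'][:,:,::-1])
E
```

```text
clock: 12.8
tool_pos: [0.5704, -0.1784, -0.0028]
eef_rot: [0.987, 0.164, 0.001, -0.001]
contact_force: [-0.4, -0.1, -0.7]
opening: 0.579
finger_force: 0.0
clock: 13.3
tool_pos: [0.5739, -0.1792, 0.1529]
eef_rot: [0.987, 0.163, 0.005, 0.001]
contact_force: [0.4, 0.4, 0.4]
opening: 0.602
finger_force: 0.0
clock: 13.8
tool_pos: [0.5218, -0.0323, 0.2544]
eef_rot: [0.986, 0.168, 0.002, -0.002]
contact_force: [0.3, 0.9, 0.7]
opening: 0.171
finger_force: 0.0
0.17056542337064887
-0.042 [153. 103.]
0 [149.  59.]
0.042 [143.  12.]
```

View pics/v7.png

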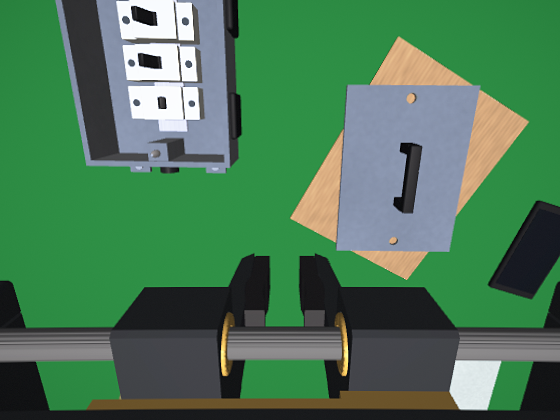

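The cover lies on the sheet at about (405,168). The levers at (145,15) and (150,61) lean left (+y). The near one at (162,103), box x = −42, leans the other way, so it is the tripped one.

Run:
```python
from plant import r
from h import *
st=r.get_state();w=load('w7');Rz=R.from_euler('z',.3256);B=np.array([.5959,.1413,0])
for y in(-.011,.011): print('tip',[proj(w,Rz.apply([x,y,.062])+B).round() for x in(-.042,0,.042)])
print('pin',proj(w,Rz.apply([-.095,0,.08])+B).round(1))
p=Rz.apply([-.042,-.042,0])+B; p[2]=.12
print(p,rows(st,p,.3256+np.pi/2))
```

```text
tip [array([164., 103.]), array([160.,  60.]), array([155.,  13.])]
tip [array([144., 102.]), array([139.,  59.]), array([133.,  12.])]
pin [153.3 154.5]
[0.56954157 0.08807188 0.12      ] [array([ 0.5676, -0.6752,  0.8912]), array([ 2.8000e-03, -1.6000e-03, -1.9949e+00]), array([-0.001 , -0.0018,  0.0051])]
```

```bash
python3 -m pendant '[0,0.2,-0.25,0,0,0,0.005,0,0.4,-0.5,0,0,0,0.005,0,0.57,-0.675,0.2,0,0,0.005,0,0.57,-0.675,0.5,0,0,0.005,0,0.57,-0.675,0.8,0,0,0.005,0,0.57,-0.675,0.89,0,0,0.005,0,0.57,-0.675,0.89,0,0,0.005,0,0.57,-0.675,0.89,0,0,0.005]'
python3 - <<'E'
from plant import r
from h import *
st=r.get_state();Rz=R.from_euler('z',.3256);B=np.array([.5959,.1413,0])
p=Rz.apply([-.042,-.042,0])+B; p[2]=.025
print(rows(st,p,.3256+np.pi/2))
E
```

```text
clock: 14.65
tool_pos: [0.5719, 0.0848, 0.1204]
eef_rot: [0.987, 0.159, 0.002, -0.001]
contact_force: [0.5, 0.2, 0.3]
opening: 0.006
finger_force: 0.0
[array([-0.01  , -0.0249,  0.636 ]), array([-3.400e-03,  1.100e-03,  1.996e+00]), array([-0.0007, -0.0022, -0.004 ])]
```

```bash
python3 -m pendant '[0,-0.01,-0.02,0.2,0,0,0,0,-0.01,-0.02,0.4,0,0,0,0,-0.01,-0.02,0.5,0,0,0,0,-0.01,-0.02,0.57,0,0,0,0,-0.01,-0.02,0.635,0,0,0,0,-0.01,-0.02,0.635,0,0,0,0,-0.01,-0.02,0.635,0,0,0]'
python3 -m pendant '[0,0,-0.03,0,0,0,0,0,0,-0.06,0,0,0,0,0,0,-0.09,0,0,0,0,0,0,-0.12,0,0,0,0,0,0,-0.15,0,0,0,0,0,0,-0.15,0,0,0,0,0,0,-0.15,0,0,0,0]'
```

```text
clock: 15.35
tool_pos: [0.5691, 0.088, 0.025]
eef_rot: [0.987, 0.16, 0.001, -0.001]
contact_force: [0.8, 0.6, -0.0]
opening: 0.006
finger_force: 0.0
clock: 16.05
tool_pos: [0.5611, 0.1096, 0.0241]
eef_rot: [0.987, 0.16, 0.001, -0.001]
contact_force: [-0.8, 0.4, 0.2]
opening: 0.007
finger_force: 0.0
```

```bash
python3 -m pendant '[0,0,-0.02,0,0,0,0,0,0,-0.04,0,0,0,0,0,0,-0.06,0,0,0,0,0,0,-0.06,0,0,0,0]'
python3 -m pendant '[0,0,-0.015,0,0,0,0,0,0,-0.03,0,0,0,0,0,0,-0.03,0,0,0,0]'
```

```text
clock: 16.45
tool_pos: [0.5581, 0.1184, 0.0241]
eef_rot: [0.987, 0.16, 0.001, -0.001]
contact_force: [-0.3, 0.5, -0.3]
opening: 0.004
finger_force: 0.0
clock: 16.75
tool_pos: [0.5577, 0.1195, 0.0241]
eef_rot: [0.987, 0.159, 0.001, 0.001]
contact_force: [1.8, -4.6, -0.6]
opening: -0.0
finger_force: 2.4
```

```bash
python3 -m pendant '[0,0,-0.015,0,0,0,0,0,0,-0.02,0,0,0,0,0,0,-0.02,0,0,0,0]'
```

```text
clock: 17.05
tool_pos: [0.5576, 0.1195, 0.0241]
eef_rot: [0.987, 0.158, 0.001, 0.003]
contact_force: [4.2, -9.2, -0.4]
opening: 0.004
finger_force: 4.3
```

The arm stopped hard at the predicted lever-stop position with 10 N, so I'll back off, lift and look.

```bash
python3 -m pendant '[0,0,0.1,0,0,0,0,0,0,0.2,0,0,0,0,0,0,0.2,-0.3,0,0,0,0,0,0.2,-0.6,0,0,0,0,0,0.2,-1,0,0,0]'
python3 -m pendant '[1,-0.1,0.3,-0.3,0,0,0,1,-0.3,0.6,-0.5,0,0,0,1,-0.3,0.8,-0.5,0,0,0,1,-0.3,0.8,-0.5,0,0,0,1,-0.3,0.8,-0.5,0,0,0,1,-0.3,0.8,-0.5,0,0,0]'
python3 - <<'E'
from plant import r
from h import *
w=snap(r,'wrist','w8');Rz=R.from_euler('z',.3256);B=np.array([.5959,.1413,0])
for y in(-.011,.011): print('tip',[proj(load('w8'),Rz.apply([x,y,.062])+B).round() for x in(-.042,0,.042)])
E
```

```text
clock: 17.55
tool_pos: [0.5646, 0.0955, 0.1649]
eef_rot: [0.987, 0.159, -0.001, -0.001]
contact_force: [0.3, 0.4, -0.6]
opening: 0.003
finger_force: 0.0
clock: 18.15
tool_pos: [0.56, -0.0307, 0.2385]
eef_rot: [0.987, 0.16, 0.0, -0.002]
contact_force: [-0.6, 0.8, 0.8]
opening: 0.528
finger_force: 0.0
tip [array([152., 140.]), array([146.,  99.]), array([140.,  53.])]
tip [array([131., 140.]), array([125.,  98.]), array([118.,  53.])]
```

View pics/w8.png

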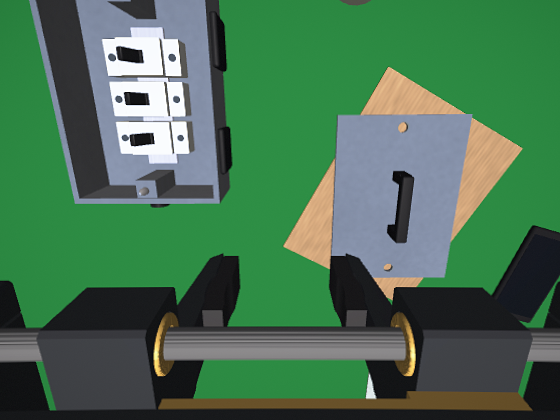

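All three levers now lean left, and the tripped one's tip is at about (131,139) as predicted. Cover corners are at (338,115), (471,115), (445,277) and (331,275), with holes at (403,127) and (388,267).

Run:
```python
from plant import r
from h import *
from scipy.optimize import least_squares
b=load('w8');c=load('w7');st=r.get_state()
obs=[(b,(338,115),(.11,.08,.006)),(b,(471,115),(.11,-.08,.006)),(b,(445,277),(-.11,-.08,.006)),(b,(331,275),(-.11,.08,.006)),(b,(403,127),(.095,0,.006)),(b,(388,267),(-.095,0,.006)),
(c,(348,85),(.11,.08,.006)),(c,(479,86),(.11,-.08,.006)),(c,(449,251),(-.11,-.08,.006)),(c,(337,250),(-.11,.08,.006)),(c,(411,98),(.095,0,.006)),(c,(393,240.5),(-.095,0,.006))]
def f(p):
    Rz=R.from_euler('z',p[2]); return np.concatenate([proj(k,Rz.apply(q)+[p[0],p[1],p[3]])-uv for k,uv,q in obs])
s=least_squares(f,[.57,-.18,.32,.004],loss='soft_l1');print(s.x);print(f(s.x).reshape(-1,2).round(1).tolist())
print(rows(st,(.5706,-.1785,.07),.327+np.pi/2))
```

```text
[ 5.69645357e-01 -1.81424404e-01  3.27883336e-01 -1.92216470e-04]
[[0.0, 0.3], [0.6, -1.0], [-1.0, -0.7], [-0.2, 1.4], [0.1, 0.6], [0.2, -0.2], [-0.5, 0.2], [0.4, -0.2], [-0.4, -0.2], [-0.4, -0.5], [0.4, 0.6], [0.6, -0.1]]
[array([-0.2487,  0.964 ,  1.1191]), array([-1.1000e-03,  3.4000e-03,  1.9977e+00]), array([-0.0021, -0.0007, -0.0023])]
```

```bash
python3 -m pendant '[1,-0.1,0.3,0,0,0,-0.002,1,-0.2,0.6,0,0,0,-0.002,1,-0.25,0.8,0.2,0,0,-0.002,1,-0.25,0.964,0.4,0,0,-0.002,1,-0.25,0.964,0.6,0,0,-0.002,1,-0.25,0.964,0.6,0,0,-0.002,1,-0.25,0.964,0.6,0,0,-0.002,1,-0.25,0.964,0.6,0,0,-0.002]'
python3 - <<'E'
from plant import r
from h import *
st=r.get_state();print(st['opening'],rows(st,(.5706,-.1785,-.002),.327+np.pi/2))
E
```

```text
clock: 19.0
tool_pos: [0.572, -0.1791, 0.1502]
eef_rot: [0.987, 0.163, 0.002, -0.001]
contact_force: [0.3, -1.1, -0.5]
opening: 0.998
finger_force: 0.0
0.9984848614416246 [array([-0.0117, -0.0057,  1.0145]), array([-4.3000e-03,  1.1000e-03,  1.9997e+00]), array([-0.0007, -0.0027, -0.0003])]
```

```bash
python3 -m pendant '[1,-0.01,-0.005,0.3,-0.001,-0.002,0,1,-0.01,-0.005,0.6,-0.001,-0.002,0,1,-0.01,-0.005,0.8,-0.001,-0.002,0,1,-0.01,-0.005,0.95,-0.001,-0.002,0,1,-0.01,-0.005,0.99,-0.001,-0.002,0,1,-0.01,-0.005,1,-0.001,-0.002,0,1,-0.01,-0.005,1,-0.001,-0.002,0]'
python3 -m pendant '[0,0,0,0.01,0,0,0,0,0,0,0.01,0,0,0,0,0,0,0.01,0,0,0,0,0,0,0.01,0,0,0,0,0,0,0.01,0,0,0,0,0,0,0.01,0,0,0,0,0,0,0.01,0,0,0,0,0,0,0.01,0,0,0,0,0,0,0.01,0,0,0,0,0,0,0.01,0,0,0,0,0,0,0.01,0,0,0,0,0,0,0.01,0,0,0]' 40
```

```text
clock: 19.7
tool_pos: [0.5705, -0.1803, 0.0002]
eef_rot: [0.987, 0.161, 0.001, 0.001]
contact_force: [0.5, 0.1, -0.2]
opening: 1.001
finger_force: 0.0
clock: 20.9
tool_pos: [0.5689, -0.1801, -0.0029]
eef_rot: [0.987, 0.161, -0.001, 0.0]
contact_force: [-0.0, 0.7, -0.2]
opening: 0.152
finger_force: 40.0
```

```bash
python3 -m pendant '[0,0,0,-0.08,0,0,0,0,0,0,-0.2,0,0,0,0,0,0,-0.4,0,0,0,0,0,0,-0.7,0,0,0,0,0,0,-1,0,0,0,0,0,0,-1,0,0,0,0,0,0,-1,0,0,0]'
python3 - <<'E'
from plant import r
from h import *
st=r.get_state();w=snap(r,'wrist','w9');g=w['img'].mean(2);c=load('w9')
print(st['tool_pos'],2*np.arctan2(st['eef_rot'][1],st['eef_rot'][0]))
print('col',[(i,int(g[i,283])) for i in range(60,260,5)])
Rt=R.from_quat(st['eef_rot']);t=st['tool_pos']
# cover underside is 5.9 mm above reported tcp z
for dx in(-.004,-.002,0,.002,.004):
  P=lambda x,y,z:proj(c,Rt.apply([x+dx,-y,-(z+.0059)])+t).round(1).tolist()
  print(dx,'barend',P(.042,0,.042),P(.042,0,.03),'edge',P(.11,0,.006),'corners',P(.11,.08,.006),P(.11,-.08,.006),'hole',P(.095,0,.006))
E
```

```text
clock: 21.6
tool_pos: [0.5693, -0.1808, 0.1482]
eef_rot: [0.987, 0.161, -0.0, 0.001]
contact_force: [-0.0, -0.7, -4.5]
opening: 0.154
finger_force: 40.0
[ 0.56930912 -0.18084     0.14824416] 0.32333129606843874
col [(60, 102), (65, 173), (70, 171), (75, 164), (80, 173), (85, 177), (90, 158), (95, 158), (100, 157), (105, 157), (110, 158), (115, 157), (120, 154), (125, 154), (130, 155), (135, 157), (140, 158), (145, 157), (150, 155), (155, 155), (160, 156), (165, 155), (170, 156), (175, 155), (180, 155), (185, 149), (190, 16), (195, 16), (200, 14), (205, 17), (210, 46), (215, 59), (220, 59), (225, 59), (230, 58), (235, 58), (240, 57), (245, 56), (250, 56), (255, 55)]
-0.004 barend [282.2, 217.9] [282.3, 208.9] edge [282.3, 47.8] corners [102.6, 46.9] [462.0, 46.9] hole [282.4, 84.0]
-0.002 barend [282.2, 213.2] [282.3, 204.6] edge [282.3, 42.8] corners [101.8, 41.9] [462.9, 41.9] hole [282.4, 79.3]
0 barend [282.2, 208.5] [282.3, 200.2] edge [282.3, 37.7] corners [100.9, 36.7] [463.7, 36.8] hole [282.4, 74.6]
0.002 barend [282.2, 203.8] [282.3, 195.8] edge [282.3, 32.6] corners [100.0, 31.6] [464.6, 31.6] hole [282.4, 69.8]
0.004 barend [282.1, 199.0] [282.3, 191.4] edge [282.3, 27.5] corners [99.1, 26.4] [465.4, 26.4] hole [282.4, 65.0]
```

```bash
cat > cov.py <<'E'
from h import *
from scipy.ndimage import label,center_of_mass
from scipy.optimize import least_squares
def rel(st,f):
    "cover offset in tool frame (dx,dy,dyaw) from far edge, side edges, hole"
    im=cv2.imread(f'pics/{f}.png').astype(float);c=load(f)
    sat=im.max(2)-im.min(2)>45
    L,n=label(sat[:110,240:330]);
    for k in range(1,n+1):
        m=L==k
        if 60<m.sum()<2500: print('blob',m.sum(),np.array(center_of_mass(m))+[0,240],np.argwhere(m).min(0)+[0,240],np.argwhere(m).max(0)+[0,240])
    g=im.mean(2)
    for col in(130,200,360,430): print('col',col,'edge row',np.argwhere(~sat[:200,col])[:1].ravel(),end=' ')
    for row in(60,100,140,180): q=np.argwhere(~sat[row]).ravel(); print('row',row,q.min(),q.max(),end=' ')
    print(); print('bar end rows',[int(np.argwhere(g[120:260,k]<30).min()+120) for k in(276,280,284,288)], 'bar cols',[ (int(q.min()),int(q.max())) for q in(np.argwhere((g[R_,240:330]<90)).ravel()+240 for R_ in(200,215,240))])
E
python3 - <<'E'
from plant import r
from cov import *
st=r.get_state();rel(st,'w9')
E
```

```text
blob 529 [ 73.39508507 283.84688091] [ 61 272] [ 86 296]
col 130 edge row [36] col 200 edge row [36] col 360 edge row [36] col 430 edge row [35] row 60 0 461 row 100 0 455 row 140 0 448 row 180 0 442 
bar end rows [187, 187, 187, 187] bar cols [(269, 299), (268, 300), (268, 300)]
```

Run:
```python
from cov import *
for f,(u,v) in(('w3',(277,54)),('w3',(278,201)),('w7',(154,154)),('w8',(144,190))):
    g=cv2.imread(f'pics/{f}.png').mean(2)[v-9:v+10,u-9:u+10]
    print(f,u-9,v-9);print('\n'.join(' '.join('%3d'%x for x in q) for q in g))
c=load('w3');Rz=R.from_euler('z',.3256)
for x in(.095,-.095):
  for z in(.070,.076,.084): print(x,z,proj(c,Rz.apply([x,0,0])+[.5959,.1413,z]).round(1),proj(load('w7'),Rz.apply([x,0,0])+[.5959,.1413,z]).round(1))
```

```text
w3 268 45
139 140 140 141 141 142 141 141 140 140 142 143 144 142 142 140 140 140 141
139 139 140 140 142 142 141 142 141 140 141 143 143 143 142 141 141 140 141
139 140 141 141 142 143 144 142 141 141 142 143 144 143 141 141 140 140 141
139 140 141 141 142 143 143 143 144 143 143 143 143 143 143 142 141 141 142
140 141 140 141 141 143 142 136 131 130 133 137 141 141 142 142 143 142 142
140 141 141 141 142 140 117  78  78  81  75  97 121 139 142 143 142 142 142
142 142 141 141 139 116  87 107 129 132 138 125  97 121 139 141 141 142 143
142 140 141 140 127 113 122 130 136 137 128 131 133 123 139 141 140 142 143
143 141 141 139 118 110 129 135 174 185 147 118 132 124 111 140 141 142 142
141 142 141 140 128 124 127 128 172 181 126 108 125 142 137 140 141 142 143
142 141 142 140 129 118 113 105 114 114 102  96 117 144 140 140 141 142 143
141 142 142 141 140 143 125  91  96  95  91  89 116 144 139 140 141 141 143
141 141 141 140 139 144 126  85  85  86  81  87 121 144 141 141 141 142 143
141 139 141 140 140 142 142 120  79  70  82 118 142 142 142 142 143 143 143
141 140 141 140 141 142 14
[... 4259 characters left out ...]
151
 69  64 148 149 181 197 142 114 102  94  94 114 120 149 152 151 152 151 151
 69  65 125 151 149 160 128 124 115 110 125 151 153 151 150 152 153 152 151
 70  65 107 152 151 152 154 156 157 156 155 153 151 151 152 153 154 153 152
 73  71 107 142 141 142 143 143 144 143 143 142 141 140 142 143 143 143 142
109 108 121 120 119 118 118 119 119 119 119 120 119 119 119 119 119 119 118
153 153 152 151 151 151 151 151 151 152 153 154 153 153 153 152 151 151 152
0.095 0.07 [277.3  55.6] [132.4 -57.1]
0.095 0.076 [277.2  54.9] [129.3 -60.4]
0.095 0.084 [277.1  53.9] [125.  -65.1]
-0.095 0.07 [278.9 199.1] [156.9 153.2]
-0.095 0.076 [278.9 200.3] [154.8 154. ]
-0.095 0.084 [278.8 201.9] [151.8 155. ]
```

```bash
python3 -m pendant '[0,0.05,-0.1,0,0,0,0,0,0.12,-0.25,0,0,0,0,0,0.24,-0.5,0,0,0,0,0,0.36,-0.75,0,0,0,0,0,0.45,-0.98,0,0,0,0]' && python3 -m pendant '[0,0.12,-0.25,0,0,0,-0.001,0,0.24,-0.5,0,0,0,-0.001,0,0.36,-0.75,0,0,0,-0.001,0,0.4,-0.9,0,0,0,-0.001,0,0.43,-0.98,0,0,0,-0.001,0,0.43,-0.98,0,0,0,-0.001,0,0.43,-0.98,0,0,0,-0.001,0,0.43,-0.98,0,0,0,-0.001]'
cat > go.py <<'E'
from plant import r
from h import *
import sys
st=r.get_state();print(st['tool_pos'],rows(st,(.5953,.1425,float(sys.argv[1])),.3256+np.pi/2), st['contact_force'])
E
python3 go.py .09
```

```text
clock: 22.15
tool_pos: [0.5855, -0.0153, 0.1453]
eef_rot: [0.987, 0.162, -0.002, -0.001]
contact_force: [-0.8, 0.2, -2.1]
opening: 0.149
finger_force: 40.0
clock: 22.95
tool_pos: [0.6008, 0.1375, 0.1464]
eef_rot: [0.987, 0.16, -0.001, 0.001]
contact_force: [-0.5, -0.8, -3.0]
opening: 0.152
finger_force: 40.0
[0.60083857 0.13746092 0.14638379] [array([-0.0232, -0.0443,  0.3759]), array([ 0.0031, -0.002 ,  1.9978]), array([ 0.0013,  0.002 , -0.0022])] [-0.48051697 -0.75565418 -2.99343814]
```

```bash
python3 -m pendant '[0,-0.02,-0.04,0.1,0.001,0.002,-0.002,0,-0.023,-0.044,0.2,0.001,0.002,-0.002,0,-0.023,-0.044,0.3,0.001,0.002,-0.002,0,-0.023,-0.044,0.37,0.001,0.002,-0.002,0,-0.023,-0.044,0.37,0.001,0.002,-0.002,0,-0.023,-0.044,0.37,0.001,0.002,-0.002]'; python3 go.py .075;  python3 -m pendant '[0,0,0,0,0,0,0]'; python3 go.py .075
```

```text
clock: 23.55
tool_pos: [0.5956, 0.1451, 0.0914]
eef_rot: [0.987, 0.163, 0.001, -0.001]
contact_force: [0.5, 0.2, -1.9]
opening: 0.153
finger_force: 40.0
[0.59563009 0.14514434 0.09137288] [array([-0.0079,  0.0161,  0.1091]), array([ 1.6000e-03, -1.4000e-03, -1.9985e+00]), array([-0.0009, -0.001 ,  0.0015])] [ 0.5182309   0.24458974 -1.85406874]
clock: 23.65
tool_pos: [0.5961, 0.1457, 0.0921]
eef_rot: [0.987, 0.163, 0.001, -0.001]
contact_force: [0.3, 0.2, -2.7]
opening: 0.15
finger_force: 40.0
[0.59606395 0.14565011 0.0920504 ] [array([-0.0119,  0.0184,  0.1136]), array([ 3.1000e-03, -1.5000e-03, -1.9983e+00]), array([-0.001 , -0.002 ,  0.0017])] [ 0.29505506  0.24690508 -2.71338271]
```

```bash
python3 -m pendant '[0,-0.011,0.018,0,-0.001,-0.001,0.001,0,-0.011,0.018,0,-0.001,-0.001,0.001,0,-0.011,0.018,0,-0.001,-0.001,0.001]'; python3 go.py .075
python3 - <<'E'
from plant import r
from cov import *
st=r.get_state();w=snap(r,'wrist','w10');c=load('w10')
g=w['img'].mean(2)[55:95,262:306]
print('\n'.join(' '.join('%3d'%x for x in q[::2]) for q in g[::2]))
Rz=R.from_euler('z',.3256)
for z in(.07,.084):print(z,proj(c,Rz.apply([.095,0,0])+[.5962,.1417,z]).round(1))
E
```

```text
clock: 23.95
tool_pos: [0.5949, 0.1423, 0.0917]
eef_rot: [0.987, 0.163, 0.0, 0.0]
contact_force: [0.5, 0.3, -2.2]
opening: 0.146
finger_force: 40.0
[0.59485899 0.14225994 0.09169989] [array([ 0.0032, -0.0006,  0.1113]), array([ 5.0000e-04,  2.0000e-04, -1.9993e+00]), array([ 0.0002, -0.0003,  0.0007])] [ 0.49883823  0.25815161 -2.248363  ]
147 148 148 148 149 150 149 149 149 150 149 149 149 149 150 150 150 149 150 149 149 149
147 148 148 148 149 150 149 151 142 137 137 135 136 138 144 150 149 149 150 150 150 149
148 149 149 148 148 149 149 138 142 100  76  66  74  98 141 139 149 148 148 150 150 149
148 149 148 148 148 149 139 127  46  92  98  99  96  84  50 130 140 149 149 149 149 150
149 149 148 147 148 140 121 105 152 152 150 150 149 151 150  78 129 142 148 148 148 148
148 148 148 147 145 133  83 155 151 150 149 148 147 149 149 150  91 143 146 149 148 149
149 149 147 148 142 102 149 152 150 150 149 148 148 149 149 150 148 111 143 147 148 147
149 148 149 147 143 107 152 151 151 151 150 149 149 150 149 150 152  98 144 148 148 148
149 150 149 148 144 119 152 152 152 142 133 130 129 13
[... 340 characters left out ...]
8 166 123 111  98 151 150 149 149 149 150 149
149 148 148 148 148 145 151 154 109 105 110 104 105 100  94 154 150 148 151 151 150 150
148 148 148 149 149 148 147 152 130  94  96  97  95  89 120 152 149 150 151 151 151 151
148 148 149 149 150 150 150 149 152 125  80  86  81 115 153 150 152 152 152 151 151 152
148 149 149 149 150 150 150 150 150 152 149 136 148 152 151 152 152 152 152 152 151 152
149 149 149 150 150 149 150 151 152 151 152 152 152 152 153 151 151 152 152 152 151 153
148 149 148 149 149 150 151 151 152 151 155 154 154 153 152 151 151 151 151 152 153 153
148 149 148 149 149 149 149 151 152 152 154 153 154 153 152 151 152 151 152 152 152 153
0.07 [284.5  78.1]
0.084 [284.5  75.8]
```

Run:
```python
from cov import *
c=load('w10');h=atz(c,(284.2,73.4),.1036);p=atz(c,(284.3,75.8),.084)
print(h,p,R.from_euler('z',-.3256).apply(p-h))
```

```text
[0.68558185 0.17206594 0.1036    ] [0.68618831 0.1722054  0.084     ] [ 6.19201114e-04 -6.18662014e-05 -1.96000000e-02]
```

Looking through the far hole, the pin sits within 0.6 mm of the hole centre, so I can lower now.

```bash
python3 -m pendant '[0,0.004,0,0.02,0,0,0,0,0.004,0,0.04,0,0,0,0,0.004,0,0.06,0,0,0,0,0.004,0,0.08,0,0,0,0,0.004,0,0.1,0,0,0,0,0.004,0,0.12,0,0,0,0,0.004,0,0.14,0,0,0,0,0.004,0,0.16,0,0,0,0,0.004,0,0.16,0,0,0,0,0.004,0,0.16,0,0,0]'; python3 go.py .064
```

```text
clock: 25.0
tool_pos: [0.5952, 0.1426, 0.0673]
eef_rot: [0.987, 0.163, -0.0, 0.0]
contact_force: [0.1, 0.1, -2.8]
opening: 0.148
finger_force: 40.0
[0.59523315 0.14262188 0.06731985] [array([0.0002, 0.0009, 0.0221]), array([-1.0000e-04,  1.0000e-04, -1.9992e+00]), array([0.    , 0.    , 0.0008])] [ 0.05792765  0.08831785 -2.77498412]
```

```bash
python3 -m pendant '[0,0,0,0.01,0,0,0,0,0,0,0.018,0,0,0,0,0,0,0.018,0,0,0,0,0,0,0.018,0,0,0]'; python3 -m pendant '[0,0,0,0.005,0,0,0,0,0,0,0.008,0,0,0,0,0,0,0.008,0,0,0]'
```

```text
clock: 25.4
tool_pos: [0.5952, 0.1426, 0.0647]
eef_rot: [0.987, 0.163, -0.0, 0.0]
contact_force: [-0.1, -0.9, -2.9]
opening: 0.15
finger_force: 40.0
clock: 25.7
tool_pos: [0.5952, 0.1426, 0.0634]
eef_rot: [0.987, 0.163, -0.0, 0.0]
contact_force: [-0.5, -0.2, -2.3]
opening: 0.151
finger_force: 40.0
```

```bash
python3 -m pendant '[0,0,0,0.006,0,0,0,0,0,0,0.006,0,0,0,0,0,0,0.006,0,0,0]'; python3 -m pendant '[0,0,0,0.004,0,0,0,0,0,0,0.004,0,0,0,0,0,0,0.004,0,0,0]'
```

```text
clock: 26.0
tool_pos: [0.5953, 0.1426, 0.0631]
eef_rot: [0.987, 0.163, 0.0, 0.0]
contact_force: [-1.3, -0.8, 3.4]
opening: 0.151
finger_force: 40.0
clock: 26.3
tool_pos: [0.5954, 0.1426, 0.063]
eef_rot: [0.987, 0.163, 0.0, 0.0]
contact_force: [-3.5, -1.6, 9.4]
opening: 0.151
finger_force: 40.0
```

Landed: z is about 1 mm lower than at the first grasp, the same shift as the regrasp on the sheet. Now release and rise.

```bash
python3 -m pendant '[0,0,0,-0.006,0,0,0,0.6,0,0,-0.006,0,0,0,0.8,0,0,-0.006,0,0,0,0.8,0,0,-0.006,0,0,0,0.8,0,0,-0.006,0,0,0,0.8,0,0,-0.006,0,0,0,0.8,0,0,-0.006,0,0,0]'; python3 -m pendant '[0.8,0,0,-0.1,0,0,0,0.8,0,0,-0.3,0,0,0,0.8,0,0,-0.6,0,0,0,0.8,0,0,-1,0,0,0]'; python3 -m pendant '[0.8,-0.1,0,-0.3,0,0,0,0.8,-0.3,0,-0.6,0,0,0,0.8,-0.3,0,-0.9,0,0,0,0.8,-0.3,0,-0.9,0,0,0,0.8,-0.3,0,-0.9,0,0,0,0.8,-0.3,0,-0.9,0,0,0]'
python3 - <<'E'
from plant import r
from h import *
w=snap(r,'wrist','w11');s=snap(r,'scene','sc11')
cv2.imwrite('pics/v11.png',np.hstack([w['img'][:300,80:480],cv2.resize(s['img'][150:300,150:350],(400,300))])[:,:,::-1])
c=load('w11');Rz=R.from_euler('z',.3256)
print([proj(c,Rz.apply([a*.11,b*.08,.076])+[.5962,.1417,0]).round(1).tolist() for a,b in((1,1),(1,-1),(-1,-1),(-1,1))],[proj(c,Rz.apply([a,0,.084])+[.5962,.1417,0]).round(1).tolist() for a in(.095,-.095)])
E
```

```text
clock: 27.0
tool_pos: [0.5952, 0.1426, 0.0628]
eef_rot: [0.987, 0.163, 0.0, 0.0]
contact_force: [0.5, 0.5, -0.4]
opening: 0.67
finger_force: 0.0
clock: 27.4
tool_pos: [0.5944, 0.1424, 0.2046]
eef_rot: [0.987, 0.163, -0.001, 0.0]
contact_force: [0.6, 0.5, -0.2]
opening: 0.797
finger_force: 0.0
clock: 28.0
tool_pos: [0.552, 0.1278, 0.3372]
eef_rot: [0.987, 0.163, -0.001, 0.0]
contact_force: [0.2, 0.4, 0.7]
opening: 0.797
finger_force: 0.0
[[218.1, 39.7], [350.6, 39.9], [340.1, 212.6], [228.1, 212.5]] [[284.3, 52.7], [284.1, 204.2]]
```

View pics/v11.png

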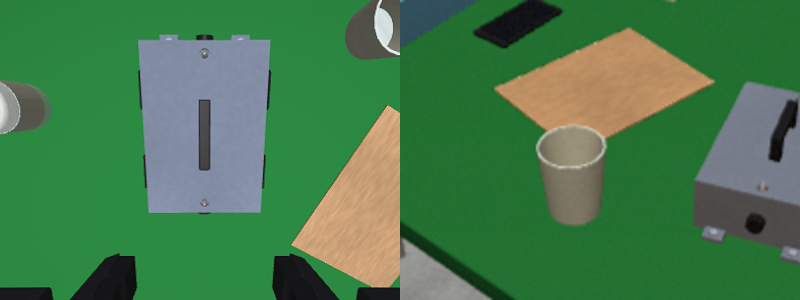

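The cover is seated with both pins showing through the holes at (205,54) and (204,203). Its corners, (139,41), (270,40), (261,212) and (149,213), match the predicted seat within about 1 px.

```bash
python3 -c "
from plant import r
print(r.finish_job())"
```

```text
the job is handed in; nothing more can be done
None
```

I handed the job in at about 28 s: the tripped lever is fully over and the cover is back flat on both pins and released, with the other levers, bottle, cup and phone untouched as far as the pictures show; no verdict came back.

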